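Slide the candy jar round the desk fittings to prop the folder

TASK

The white folder sits loosely in its spring clip: use the heavy candy jar as a bookend for it. Push the jar along the desk, always standing on it, round the screwed-down pencil sharpener and desk socket without the jar or the robot touching them, and snug it up against the middle of the folder's front so that it still presses the folder back into its clip after you let go. Press it on with around 5 N and never more than 10 N, for the clip is delicate, and leave everything else on the desk where it is.

Things in the scene. Friction and masses are not known exactly. Their poses are not given: they have to be found in the camera images.
- jar: Squat round glass candy jar with a steel lid, shut tight: 104 mm in diameter (too wide for the gripper) up to a height of 62 mm, then a lid of 101 mm diameter, 78 mm high in all; 0.55 to 1 kg, it takes 2.5 to 7.5 N to slide on the desk. Origin at the centre of its underside, z up; it is round, so its yaw means nothing. It starts on the robot's right and should be pushed low, below half height.
- clip: Steel spring clip screwed to the desk at the robot's left, holding a white plastic folder on its long edge: 210 mm wide (y), 150 mm high, 24 mm thick, 3 mm above the desk. Origin on the desk behind the middle of the folder; -x is the way the folder's front faces, z up. All other clip parts are behind the folder.
- folder_front (a point): Point 62 mm from the clip's origin towards its -x, 35 mm above the desk, at mid-width: where the front of the folder would be if pulled fully out. The real front lies 0 to 32 mm behind it (clip +x); it is not measured and must be felt. The sprung folder gives way to +x by 1 mm per 4 N, and pushes the released jar back as far as the jar's friction lets it.
- sharpener: Steel desktop pencil sharpener screwed to the desk: round foot, block body, small crank; all within 40 mm of its vertical axis, 70 mm high. Origin on its axis at desk height. Fixed; not to be touched.
- socket: Pop-up desk power socket, a round grey plastic post on a steel flange of 40 mm radius, 50 mm high, fixed in the desk. Origin on its axis at desk height. Not to be touched.
- mouse: Loose grey computer mouse, 104 x 60 x 34 mm (long along its x), origin at the centre of its underside. Leave alone.
- notes: Loose block of note paper, 75 x 75 x 28 mm, origin at the centre of its underside. Leave alone.
- mug: White mug, 80 mm in diameter with a handle (reaching about 70 mm from its axis), 85 mm high, origin at the centre of its underside. Leave alone.
- stapler: Black stapler, 130 x 36 x 43 mm (long along its x), origin at the centre of its underside. Leave alone.
- eraser: Rubber eraser, 55 x 22 x 13 mm (long along its x), origin at the centre of its underside. Leave alone.
- tape: Cardboard-coloured roll of tape lying flat, 90 mm in diameter, 20 mm high, origin at the centre of its underside. Leave alone.

How it is judged:
At the end, for the whole second after the job is handed in: The jar stands upright and still on the desk in front of the folder, within 20 mm of the middle of its width, and by itself presses the folder back into the clip with more than 0.6 N (and less than 10 N) (contact force between jar and clip between 0.6 and 10 N and y of jar in the frame of clip between -0.02 and 0.02 m and x of jar in the frame of clip below -0.07 m and angle between jar's own z axis and vertical below 0.05 rad and height (world z) of jar below 0.005 m and linear speed of jar below 0.01 m/s); the robot touches nothing.
It fails at once if the jar presses the folder with more than 10 N (contact force between jar and clip above 10 N).
It fails at once if the sharpener is touched (contact force between sharpener and anything else above 0.5 N).
It fails at once if the desk socket is touched (contact force between socket and anything else above 0.5 N).
It fails at once if the jar is lifted off the desk or tipped (height (world z) of jar above 0.01 m or angle between jar's own z axis and vertical above 0.2 rad).
It fails at once if another thing on the desk is shifted by more than 10 mm (distance of any of mouse, notes, mug, stapler, eraser, tape from where it was at the start of the episode above 0.01 m).
It also fails if it takes over 72 s, if anything falls off the work surface, if the arm or the gripper's body presses on something with over 40 N, if the wrist force passes 120 N, or if a joint passes its speed limit or range.

ROBOT

A 6-joint arm with a two-finger parallel gripper is mounted at the origin on the work surface. World frame = base frame: x ahead of the robot, y to its left, z up, the work surface at z = 0. Lengths are in m, angles in rad, forces in N, time in s.
With the tool pointing down it reaches from about 0.375 to 0.9 m from the base axis. Payload 3.1 kg.
Tool frame: the origin (TCP) lies between the finger pads; the fingertips stand manip.finger_overhang ahead of it and the grasp point (between the pads) lies 5 mm behind it (manip.finger_overhang is the distance from the TCP to the fingertips, in m); z points along the fingers, y is the line along which they close (so a half turn about z gives the same grasp; the last joint's range is limited). The gripper opens to 85 mm and grips with 20 to 120 N. Pads are 22 mm wide; open, the fingers measure 114 mm over their backs; the gripper's body (76 mm by 85 mm) begins 54 mm behind the grasp point. The pads swing forward as they close: fully open they stand 13 mm farther back than shut.
Start: joints at [-1.319, 0.527, 1.433, -0, 1.181, -0.178], TCP at [0.261, -0.568, 0.245] pointing down, gripper open.
Joint ranges: [-3.08, 3.08], [-0.75, 2.2], [0.22, 2.44], [-1.43, 4.57], [0, 2.65], [-2.85, 2.85]. Speed limits (rad/s): [2.79, 2.79, 3.14, 3.14, 3.14, 3.14].

INTERFACE

Orientations are given as a unit quaternion [x, y, z, w].
In Python, from station import manip gives the robot as it stands.
- The arm moves only by the tool drive_tool, never from a script. Its argument "plan" is a list of rows, each a list of 7 numbers: the shift along the tool's x, y, z in m, then the turn, a rotation vector about the tool's x, y, z in degrees, then the opening, from -1 (shut) to 1 (fully open). In form: [[x, y, z, wx, wy, wz, gripper], ...]. A call has 1 to 10 rows; each row shifts and turns the commanded pose from where the row before left it, along the tool's axes as they then stand; what a row does not reach is not made up. A row lasts 1/10 s, in which the tool goes at most 50 mm and 8.59 degrees, less where a joint would pass 70% of its speed; a pose out of reach is approached as far as the arm can. A call is refused whole if a number of a shift passes 0.05 or a number of a turn 8.59, either way. A call with a gripper value outside its range is refused whole. The fingers move at their own pace and stop on an object; "newtons" is the grip in N (left out, the last holds). Time passes only in rows, so rows that do not move let the fingers close. It gives the time, the measured TCP pose, the force, the opening and the grip force at its end, in the units of the state.
- manip.sense(): the state, without advancing time (a new reading comes with each control period).
- manip.snapshot(name): name is "scene" or "top" or "wrist"; returns a dict with "image" (480x640x3 uint8, red, green, blue), "z_map" (480x640 float32, m along the optical axis (not along the pixel's ray), 0 where there is no reading), "fov_y" (degrees; the focal length in pixels is half the picture's height over the tangent of half this angle, whatever the lens; pixels are square), "cx", "cy" (the principal point, pixels), "extrinsics" (4x4, takes a point from camera to world coordinates); the wrist camera has in their place "mount" (4x4, takes a point from camera to tool coordinates, whose origin is the TCP and whose axes are the flange's). Camera axes: x right, y up, looking along -z (the intrinsics and any distortion apply to the point x, -y, -z); pixel columns grow to the right and rows downward; lengths in m; the calibration is good to about 2 mm. A picture is of the moment at which its call begins: read the wrist's pose just before it.
- manip.sign_off(): hands the job in; it is judged then, once.
The state is a dict: "t": time; "q": joint angles; "qd": joint speeds; "tau": joint torques, N m; "tcp_pos": TCP position; "tool_rot": TCP orientation; "force": force on the tool from outside, world axes, zero at the start; "ft_torque": the same for the moment, N m; "finger_gap": opening from 0.0 (shut) to 1.0 (fully open); "gripper_force": force on a finger pad.
Only numpy, scipy, OpenCV 4.12 (cv2) and the standard library are available. Lean on these libraries where they do the work, as an engineer would, in place of code of your own. Each camera call takes 0.05 s, during which the arm holds its last target. There are 200 camera calls.

## Working session

There is one attempt and no reset: what is moved stays moved. The work goes in short steps, Python scripts to look and compute and a tool call to move; the robot and the scene stay as the last step left them, time stands still between calls to the robot, and variables do not carry over. Pictures are saved under pics/ and viewed, at most 10 in all, crops included, and the job is handed in when it is done.

Besides the shell and the picture viewer there is one more tool, called as name([rows], argument=value, ...), one row to a line, values as JSON. drive_tool: Moves the arm, as the interface text tells. Its arguments: {"type":"object","properties":{"plan":{"type":"array"},"newtons":{"type":"number"}},"required":["plan"]}

```bash
ls; mkdir -p pics; cat > h.py <<'E'
import numpy as np, cv2
from station import manip
from scipy.spatial.transform import Rotation as R
def snap(n):
    s=manip.sense() if n=="wrist" else None
    d=manip.snapshot(n)
    if s:
        T=np.eye(4);T[:3,:3]=R.from_quat(s["tool_rot"]).as_matrix();T[:3,3]=s["tcp_pos"]
        d["extrinsics"]=T@np.array(d["mount"])
    return d
def cloud(d):
    h,w=d["z_map"].shape; f=h/2/np.tan(np.radians(d["fov_y"])/2)
    v,u=np.mgrid[:h,:w]; z=d["z_map"]
    P=np.stack([(u-d["cx"])/f*z,-(v-d["cy"])/f*z,-z],-1)
    E=np.array(d["extrinsics"]); return P@E[:3,:3].T+E[:3,3]
E
python3 - <<'E'
from h import *
for n in("top","scene"):
    d=snap(n); cv2.imwrite(f"pics/{n}.png",d["image"][...,::-1]); np.save(f"{n}.npy",cloud(d)); print(n,[k for k in d],d["fov_y"],d["cx"],d["cy"],np.round(d["extrinsics"],3).tolist(),(d["z_map"]==0).mean(), d.get("distortion"))
s=manip.sense(); print(s, manip.finger_overhang)
E
```

```text
pics
top ['image', 'z_map', 'fov_y', 'cx', 'cy', 'extrinsics'] 47.9713599856319 319.68345304416493 237.21778904041346 [[0.016, 0.99, -0.143, 0.405], [-1.0, 0.016, -0.006, -0.003], [-0.003, 0.143, 0.99, 1.186], [0.0, 0.0, 0.0, 1.0]] 0.003987630208333333 None
scene ['image', 'z_map', 'fov_y', 'cx', 'cy', 'extrinsics'] 46.85799282519876 332.9876789864508 229.44295760655183 [[0.691, -0.369, 0.622, 1.437], [0.723, 0.367, -0.585, -0.828], [-0.013, 0.854, 0.52, 0.782], [0.0, 0.0, 0.0, 1.0]] 0.004602864583333333 None
{'t': 0.1, 'q': array([-1.31849800e+00,  5.28345487e-01,  1.43378937e+00, -5.77709061e-06,
        1.18144004e+00, -1.78499420e-01]), 'qd': array([-0.00167766, -0.00153734, -0.00308993, -0.00183909, -0.00062072,
       -0.00109393]), 'tau': array([ 4.29505690e-06, -4.43304741e+01, -1.78586411e+01, -1.71672809e-04,
        3.86824177e-03,  1.24273370e-05]), 'tcp_pos': array([ 0.26086218, -0.5672596 ,  0.24444366]), 'tool_rot': array([ 9.76890503e-01,  2.13738071e-01, -3.92329311e-05, -9.90346803e-04]), 'force': array([-0.89596036, -0.34425998,  0.28934203]), 'ft_torque': array([-0.01686283,  0.00897896, -0.03065828]), 'gripper_force': 0.0, 'finger_gap': 1.0004850298865193} 0.014
```

View pics/top.png

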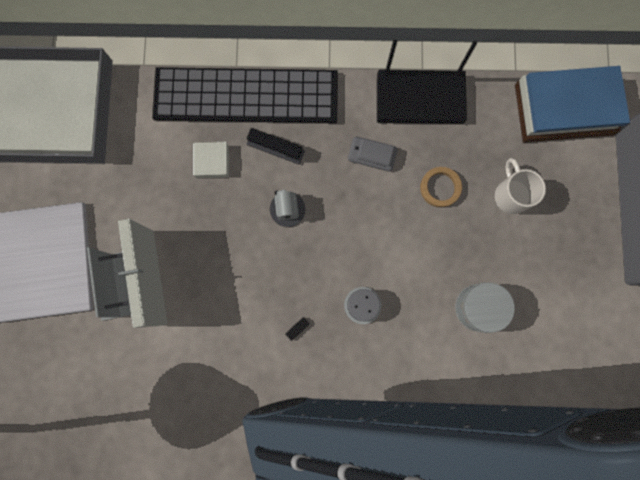

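View pics/scene.png

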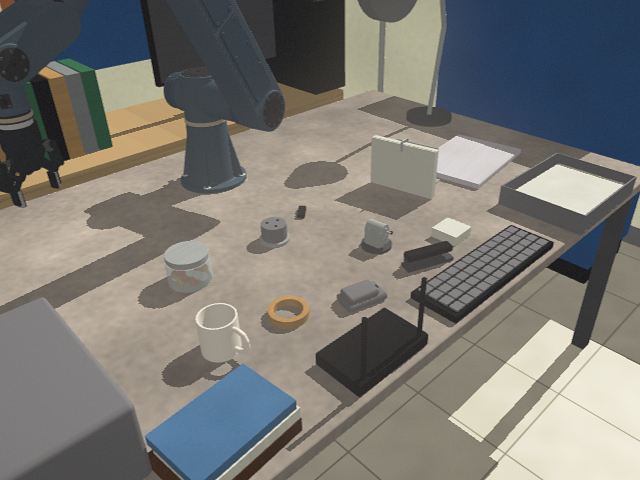

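Top view: jar lid at (487,307), socket (363,306), sharpener (287,205), eraser (298,329), stapler (276,145), notes (210,160), mouse (373,153), tape (441,187), mug (520,193). The folder's top edge runs from (125,221) to (138,325) with its front facing right. Next I'll convert these to metres.

```bash
python3 - <<'E'
from h import *
P=np.load("top.npy")
def seg(n,u0,v0,u1,v1,zl,zh=1,rnd=True):
    q=P[v0:v1,u0:u1].reshape(-1,3); q=q[(q[:,2]>zl)&(q[:,2]<zh)]
    if len(q)<5: print(n,len(q));return
    (c,r)=cv2.minEnclosingCircle(q[:,:2].astype(np.float32))
    b=cv2.minAreaRect(q[:,:2].astype(np.float32)*1000)
    print(n,len(q),"zmax",q[:,2].max().round(3),"circ",np.round(c,4),round(r,4),"rect",np.round(b[0],0),np.round(b[1],0),round(b[2],1),"med",np.median(q,0).round(4))
print("desk z",np.median(P[230:280,380:440,2]),np.median(P[340:380,200:280,2]))
seg("jar lid",445,270,535,345,.07)
seg("jar all",445,270,535,345,.015)
seg("socket top",335,280,400,335,.04)
seg("socket all",335,280,400,335,.006)
seg("sharp hi",260,180,330,235,.045)
seg("sharp all",260,180,330,235,.006)
seg("folder",105,210,170,335,.10)
seg("folder top",105,210,170,335,.145)
seg("eraser",280,312,316,345,.006)
seg("stapler",240,122,312,168,.015)
seg("mouse",340,128,405,175,.01)
seg("tape",415,160,470,212,.01)
seg("mug",490,155,550,218,.015)
seg("notes",185,135,235,185,.015)
q=P[205:340,100:175].reshape(-1,3)
for z0 in(.03,.06,.09,.12):
    s=q[(q[:,2]>z0)&(q[:,2]<z0+.02)&(q[:,1]<.44)]
    if len(s)>10: print(z0,len(s),np.percentile(s[:,1],[2,50]).round(4), np.polyfit(s[:,0],s[:,1],1).round(3))
Q=np.load("scene.npy")
s=Q[135:200,365:440].reshape(-1,3); s=s[(s[:,2]>.02)&(s[:,2]<.14)]
print("scene folder face",np.polyfit(s[:,0],s[:,1],1),np.percentile(s[:,0],[1,99]),np.median(s,0))
E
```

```text
desk z 0.0012683071664422174 0.0012891779087246258
jar lid 1973 zmax 0.086 circ [ 0.4278 -0.344 ] 0.0511 rect [ 427. -344.] [100.  99.] 89.4 med [ 0.427  -0.3426  0.079 ]
jar all 2327 zmax 0.086 circ [ 0.4273 -0.3433] 0.0519 rect [ 426. -343.] [102. 101.] 86.3 med [ 0.4263 -0.336   0.0786]
socket top 826 zmax 0.058 circ [ 0.4283 -0.0908] 0.0339 rect [428. -91.] [67. 65.] 0.9 med [ 0.428  -0.0899  0.051 ]
socket all 1096 zmax 0.058 circ [ 0.4295 -0.1074] 0.0794 rect [ 423. -105.] [117. 132.] 4.0 med [ 0.4276 -0.0878  0.0501]
sharp hi 550 zmax 0.077 circ [0.6437 0.0782] 0.035 rect [641.  78.] [62. 46.] 7.5 med [0.637  0.0771 0.0664]
sharp all 1068 zmax 0.077 circ [0.6378 0.06  ] 0.0946 rect [643.  61.] [123. 155.] 1.2 med [0.6317 0.0744 0.0477]
folder 2274 zmax 0.171 circ [0.4813 0.3624] 0.1054 rect [481. 365.] [210.  40.] 14.8 med [0.4783 0.3582 0.1535]
folder top 1531 zmax 0.171 circ [0.4812 0.3633] 0.1052 rect [481. 365.] [210.  40.] 15.2 med [0.4785 0.3616 0.1552]
eraser 282 zmax 0.02 circ [0.378  0.0437] 0.0408 rect [380.  46.] [66. 64.] 5.9 med [0.3754 0.0489 0.0136]
stapler 830 zmax 0.051 circ [0.8098 0.0978] 0.0759 rect [806. 101.] [127.  97.] 75.9 med [0.777  0.105  0.0436]
mouse 1189 zmax 0.043 circ [ 0.7642 -0.1104] 0.0559 rect [ 766. -111.] [103.  60.] 75.8 med [ 0.7609 -0.1091  0.0326]
tape 705 zmax 0.028 circ [ 0.6922 -0.2632] 0.0457 rect [ 692. -263.] [88. 90.] 57.6 med [ 0.6921 -0.2628  0.0209]
mug 1314 zmax 0.092 circ [ 0.6921 -0.4186] 0.0579 rect [ 687. -428.] [ 80. 106.] 74.4 med [ 0.6813 -0.419   0.0589]
notes 1187 zmax 0.037 circ [0.7456 0.2505] 0.0519 rect [745. 250.] [77. 75.] 2.9 med [0.7437 0.2489 0.0292]
0.03 303 [0.3318 0.3541] [-0.006  0.365]
0.06 348 [0.3318 0.355 ] [-0.032  0.379]
0.09 374 [0.3325 0.3554] [-0.05   0.389]
0.12 333 [0.3314 0.3507] [0.204 0.254]
scene folder face [0.20501882 0.25570833] [0.38075943 0.58270713] [0.48903051 0.3533982  0.08340737]
```

```bash
python3 - <<'E'
from h import *
for n,(u0,v0,u1,v1) in {"top":(105,205,175,340),"scene":(360,125,445,205)}.items():
    P=np.load(n+".npy")[v0:v1,u0:u1].reshape(-1,3)
    s=P[(P[:,2]>.02)&(P[:,2]<.135)&(P[:,1]>.30)&(P[:,1]<.40)]
    rng=np.random.default_rng(0);best=None
    for _ in range(500):
        a,b=s[rng.choice(len(s),2,False)][:,:2]; t=b-a; L=np.hypot(*t)
        if L<.05: continue
        nn=np.array([-t[1],t[0]])/L; k=np.abs((s[:,:2]-a)@nn)<.003
        if best is None or k.sum()>best.sum(): best=k
    i=s[best]; c=np.polyfit(i[:,0],i[:,1],1); th=np.arctan(c[0]); t=np.array([np.cos(th),np.sin(th)]); nrm=np.array([-t[1],t[0]])
    w=P[(P[:,2]>.02)&(P[:,2]<.165)&(np.abs(P[:,:2]@nrm-np.median(i[:,:2]@nrm))<.03)]
    print(n,len(s),best.sum(),"deg",np.degrees(th),"n.front",np.median(i[:,:2]@nrm),"z dep",np.polyfit(i[:,2],i[:,:2]@nrm,1),"t extent",np.percentile(w[:,:2]@t,[0,.5,99.5,100]))
    tp=P[(P[:,2]>.145)&(P[:,2]<.165)]; q=tp[:,:2]@nrm; print(" top n pct",np.percentile(q,[1,5,50,95,99]),"t",np.percentile(tp[:,:2]@t,[.5,99.5]))
    mid=np.percentile(w[:,:2]@t,[.5,99.5]).mean(); print(" mid front",mid*t+np.median(i[:,:2]@nrm)*nrm)
Q=np.load("scene.npy")
q=Q[235:300,155:220].reshape(-1,3);l=q[(q[:,2]>.072)&(q[:,2]<.085)];print("jar scene",cv2.minEnclosingCircle(l[:,:2].astype(np.float32)))
q=Q[210:250,250:300].reshape(-1,3);l=q[(q[:,2]>.044)&(q[:,2]<.056)];print("socket scene",cv2.minEnclosingCircle(l[:,:2].astype(np.float32)))
q=Q[215:258,355:398].reshape(-1,3);l=q[(q[:,2]>.004)&(q[:,2]<.08)];print("sharp scene",cv2.minEnclosingCircle(l[:,:2].astype(np.float32)))
l=q[(q[:,2]>.004)&(q[:,2]<.02)];print("sharp foot scene",cv2.minEnclosingCircle(l[:,:2].astype(np.float32)),len(l))
q=np.load("top.npy")[180:235,260:330].reshape(-1,3);l=q[(q[:,2]>.012)&(q[:,2]<.03)];print("sharp foot top",np.percentile(l,[5,95],axis=0),len(l))
im=cv2.imread("pics/top.png");cv2.imwrite("pics/c1.png",np.hstack([cv2.resize(im[170:245,250:330],None,fx=5,fy=5),cv2.resize(im[265:340,325:405],None,fx=5,fy=5)]))
E
```

```text
top 1734 1692 deg 11.774963249072949 n.front 0.24616766669395124 z dep [7.5700561e-05 2.4615769e-01] t extent [0.44009932 0.44033493 0.64847587 0.6502209 ]
 top n pct [0.2449512  0.2457572  0.25569764 0.26812648 0.26980934] t [0.44134533 0.64847688]
 mid front [0.48271427 0.35208336]
scene 2310 1455 deg 12.041157992178855 n.front 0.24294091292153602 z dep [0.00044434 0.24290922] t extent [0.4369045  0.44044921 0.64933441 0.65100686]
 top n pct [0.23535442 0.23801332 0.24650804 0.26294698 0.27028339] t [0.44090926 0.64948931]
 mid front [0.48222216 0.35126794]
jar scene ((0.4277130663394928, -0.343761682510376), 0.05381627753376961)
socket scene ((0.4273640513420105, -0.09557075798511505), 0.03663148358464241)
sharp scene ((0.6446884870529175, 0.06470582634210587), 0.04696333780884743)
sharp foot scene ((0.6446884870529175, 0.06470582634210587), 0.04696333780884743) 270
sharp foot top [[0.60347979 0.04418738 0.01225955]
 [0.65891016 0.11014006 0.02877616]] 88
```

View pics/c1.png

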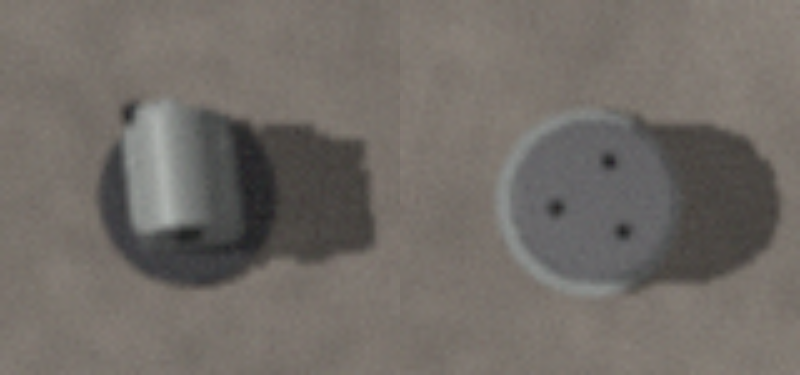

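Crop: sharpener foot centred near top-image pixel (287.4,210), socket flange near (362,305.6). I'll turn the tool to heading 82°, tilt it 20° and set the gripper about 70 % open.

drive_tool([
  [0, 0, 0, 0, 0, -8.2, 0.4],
  [0, 0, 0, 0, 0, -8.2, 0.4],
  [0, 0, 0, 0, 0, -8.2, 0.4],
  [0, 0, 0, 0, 0, -8.2, 0.4],
  [0, 0, 0, 0, 0, -8.2, 0.4],
  [0, 0, 0, 0, 0, -8.2, 0.4],
  [0, 0, 0, 0, 0, -8.1, 0.4],
  [0, 0, 0, 0, 7, 0, 0.4],
  [0, 0, 0, 0, 7, 0, 0.4],
  [0, 0, 0, 0, 6, 0, 0.4],
], newtons=40)

```text
t: 1.1
tcp_pos: [0.261, -0.568, 0.2455]
tool_rot: [0.743, 0.646, 0.133, -0.115]
force: [-0.1, -0.4, -0.7]
finger_gap: 0.7
gripper_force: 0.0
```

```bash
cat >> h.py <<'E'
def px(d,u,v,z):
    f=240/np.tan(np.radians(d["fov_y"])/2);E=np.array(d["extrinsics"])
    r=E[:3,:3]@np.array([(u-d["cx"])/f,-(v-d["cy"])/f,-1]); return E[:3,3]+r*(z-E[2,3])/r[2]
def totool(v): return R.from_quat(manip.sense()["tool_rot"]).as_matrix().T@np.array(v)
def jar(d,box=None):
    P=cloud(d).reshape(-1,3); P=P[(P[:,2]>.070)&(P[:,2]<.088)&(P[:,0]>.36)&(P[:,0]<.65)&(P[:,1]<.33)]
    return P
E
python3 - <<'E'
from h import *
s=manip.sense(); M=R.from_quat(s["tool_rot"]).as_matrix()
print(s["t"],s["tcp_pos"],s["finger_gap"],s["force"],s["q"]); print(M.round(3))
t=np.array([.4157,-.4277,.12])
print("shift1",totool(t-s["tcp_pos"]),"down .095",totool([0,0,-.095]))
d=snap("top"); print("sock",px(d,362,305.6,.003),"sharp",px(d,287.4,210,.005))
w=snap("wrist"); print(np.round(w["mount"],3)); cv2.imwrite("pics/w1.png",w["image"][...,::-1])
E
```

```text
1.1 [ 0.2610138  -0.56801572  0.24546606] 0.6998314677294617 [-0.07333047 -0.44846515 -0.66706353] [-1.37177728  0.66243606  1.21526576  0.11547621  1.59809282 -1.24842467]
[[ 0.131  0.99   0.048]
 [ 0.929 -0.139  0.342]
 [ 0.346  0.    -0.938]]
shift1 [0.10720134 0.13359446 0.17325833] down .095 [-3.28464189e-02 -2.96321691e-05  8.91409664e-02]
sock [ 0.4276129  -0.09109021  0.003     ] sharp [0.6363436  0.07640486 0.005     ]
[[-0.001  0.957  0.289  0.074]
 [ 1.     0.001  0.001 -0.001]
 [ 0.001  0.289 -0.957 -0.128]
 [ 0.     0.     0.     1.   ]]
```

drive_tool([
  [0.0179, 0.0223, 0.0289, 0, 0, 0, 0.4],
  [0.0179, 0.0223, 0.0289, 0, 0, 0, 0.4],
  [0.0179, 0.0223, 0.0289, 0, 0, 0, 0.4],
  [0.0179, 0.0223, 0.0289, 0, 0, 0, 0.4],
  [0.0179, 0.0223, 0.0289, 0, 0, 0, 0.4],
  [0.0179, 0.0223, 0.0289, 0, 0, 0, 0.4],
  [-0.0109, 0, 0.0297, 0, 0, 0, 0.4],
  [-0.0109, 0, 0.0297, 0, 0, 0, 0.4],
  [-0.0109, 0, 0.0297, 0, 0, 0, 0.4],
  [0, 0, 0, 0, 0, 0, 0.4],
])

```text
t: 2.2
tcp_pos: [0.4143, -0.4244, 0.0209]
tool_rot: [0.743, 0.646, 0.131, -0.118]
force: [0.4, 0.5, -0.2]
finger_gap: 0.697
gripper_force: 0.0
```

```bash
python3 - <<'E'
from h import *
s=manip.sense(); print(s["tcp_pos"],s["force"],s["q"].round(2))
w=snap("wrist"); cv2.imwrite("pics/w1.png",w["image"][...,::-1])
P=cloud(w); 
for z0,z1 in((.07,.09),(.005,.07)):
    q=P.reshape(-1,3); q=q[(q[:,2]>z0)&(q[:,2]<z1)]; print(len(q),np.percentile(q,[1,50,99],axis=0).round(3))
h=np.array([.139,.990,0]);print("fwd 10mm",totool(h*.01),"dir61",totool([.465,.8855,0]))
E
```

```text
[ 0.41425964 -0.42439509  0.02085826] [ 0.43734555  0.46551816 -0.15767466] [-1.08  0.89  1.48  0.23  1.08 -1.08]
93110 [[ 0.352 -0.456  0.071]
 [ 0.421 -0.367  0.078]
 [ 0.473 -0.328  0.089]]
20534 [[ 0.351 -0.458  0.016]
 [ 0.421 -0.431  0.062]
 [ 0.471 -0.387  0.07 ]]
fwd 10mm [9.38297257e-03 3.22352879e-06 3.44991526e-03] dir61 [0.88395496 0.33766528 0.32394605]
```

View pics/w1.png

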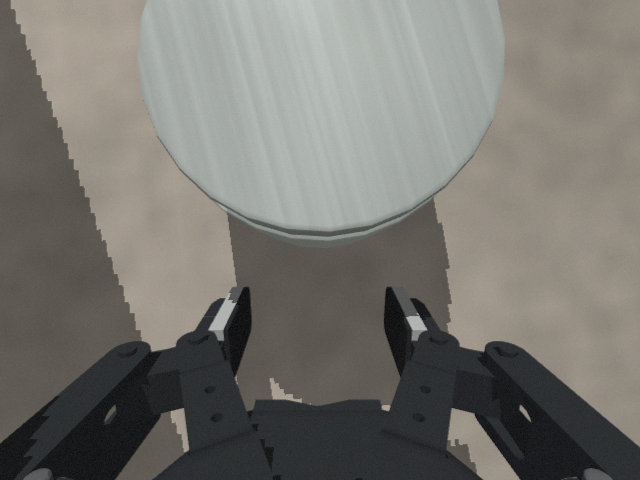

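The wrist view shows the jar straight ahead, its lid edge at about (320,235), midway between the fingertips at (240,295) and (393,295). Next I'll close up to contact.

drive_tool([
  [0.0075, 0, -0.0012, 0, 0, 0, 0.4],
  [0.0066, 0, 0.0024, 0, 0, 0, 0.4],
  [0.0047, 0, 0.0017, 0, 0, 0, 0.4],
  [0.0028, 0, 0.001, 0, 0, 0, 0.4],
  [0.0028, 0, 0.001, 0, 0, 0, 0.4],
  [0.0028, 0, 0.001, 0, 0, 0, 0.4],
  [0.0028, 0, 0.001, 0, 0, 0, 0.4],
  [0.0028, 0, 0.001, 0, 0, 0, 0.4],
  [0.0028, 0, 0.001, 0, 0, 0, 0.4],
])

```text
t: 3.15
tcp_pos: [0.4209, -0.3951, 0.0281]
tool_rot: [0.743, 0.647, 0.129, -0.111]
force: [-2.8, -5.3, 0.3]
finger_gap: 0.703
gripper_force: 3.0
```

```bash
cat >> h.py <<'E'
def jarpos():
    from scipy.optimize import least_squares
    d=snap("top"); C=cloud(d); f=240/np.tan(np.radians(d["fov_y"])/2)
    s=manip.sense(); h=np.array([.139,.99])
    q=C.reshape(-1,3); g=s["tcp_pos"][:2]+.055*h
    k=(q[:,2]>.072)&(q[:,2]<.085)&(np.hypot(*(q[:,:2]-g).T)<.065)
    q=q[k][:,:2]
    # circle of lid radius: maximise inside count minus outside
    b=None
    for dx in np.arange(-.016,.0165,.001):
        for dy in np.arange(-.016,.0165,.001):
            r=np.hypot(*(q-g-[dx,dy]).T); sc=(r<.0505).sum()-(r>=.0505).sum()
            if b is None or sc>b[0]: b=[sc,[(dx,dy)]]
            elif sc==b[0]: b[1].append((dx,dy))
    return g+np.mean(b[1],0),len(q),s
E
python3 - <<'E'
from h import *
j,n,s=jarpos(); print("jar",j,n,"tcp",s["tcp_pos"],s["force"], "off",j-s["tcp_pos"][:2])
E
```

```text
jar [ 0.43107569 -0.33992945] 1037 tcp [ 0.42093069 -0.39437945  0.0281076 ] [-2.55248102 -5.11088853  0.42501743] off [0.010145 0.05445 ]
```

drive_tool([
  [0.0044, 0.0017, 0.0016, 0, 0, 0, 0.4],
  [0.0089, 0.0033, 0.0033, 0, 0, 0, 0.4],
  [0.0089, 0.0033, 0.0033, 0, 0, 0, 0.4],
  [0.0089, 0.0033, 0.0033, 0, 0, 0, 0.4],
  [0.0089, 0.0033, 0.0033, 0, 0, 0, 0.4],
  [0.0089, 0.0033, 0.0033, 0, 0, 0, 0.4],
  [0.0089, 0.0033, 0.0033, 0, 0, 0, 0.4],
  [0.0089, 0.0033, 0.0033, 0, 0, 0, 0.4],
  [0.0089, 0.0033, 0.0033, 0, 0, 0, 0.4],
  [0.0089, 0.0033, 0.0033, 0, 0, 0, 0.4],
])

```text
t: 4.2
tcp_pos: [0.4649, -0.3105, 0.0279]
tool_rot: [0.743, 0.647, 0.129, -0.111]
force: [-3.4, -6.9, 3.1]
finger_gap: 0.702
gripper_force: 4.0
```

```bash
python3 - <<'E'
from h import *
j,n,s=jarpos(); print("jar",j,n,"tcp",s["tcp_pos"],s["force"], "off",j-s["tcp_pos"][:2],s["q"].round(2))
print(R.from_quat(s["tool_rot"]).as_matrix().round(3))
v=np.array([.55,-.11])-j; print("to A",v,totool([*v,0.0]))
E
```

```text
jar [ 0.47703881 -0.25373295] 879 tcp [ 0.46539381 -0.30818295  0.02795355] [-0.72148364 -4.87357147  1.00074843] off [0.011645 0.05445 ] [-0.91  0.83  1.62  0.3   0.95 -0.98]
[[ 0.13   0.99   0.049]
 [ 0.932 -0.139  0.335]
 [ 0.338  0.002 -0.941]]
to A [0.07296119 0.14373295] [0.1434383  0.05232937 0.05166804]
```

drive_tool([
  [0.0089, 0.0033, 0.0032, 0, 0, 0, 0.4],
  [0.0089, 0.0033, 0.0032, 0, 0, 0, 0.4],
  [0.0089, 0.0033, 0.0032, 0, 0, 0, 0.4],
  [0.0089, 0.0033, 0.0032, 0, 0, 0, 0.4],
  [0.0089, 0.0033, 0.0032, 0, 0, 0, 0.4],
  [0.0089, 0.0033, 0.0032, 0, 0, 0, 0.4],
  [0.0089, 0.0033, 0.0032, 0, 0, 0, 0.4],
  [0.0089, 0.0033, 0.0032, 0, 0, 0, 0.4],
  [0.0089, 0.0033, 0.0032, 0, 0, 0, 0.4],
  [0.0089, 0.0033, 0.0032, 0, 0, 0, 0.4],
])

```text
t: 5.25
tcp_pos: [0.5106, -0.2203, 0.0279]
tool_rot: [0.743, 0.647, 0.13, -0.112]
force: [-3.0, -6.6, 2.5]
finger_gap: 0.701
gripper_force: 4.0
```

```bash
python3 - <<'E'
from h import *
j,n,s=jarpos(); print("jar",j,n,"tcp",s["tcp_pos"],s["force"], "off",j-s["tcp_pos"][:2],s["q"].round(2))
v=np.array([.55,-.11])-j; print("to A",v,totool([*v,0.0]))
E
```

```text
jar [ 0.52636006 -0.15640828] 380 tcp [ 0.51107192 -0.21821122  0.02802182] [ 0.65090785 -3.40125801  0.50624852] off [0.01528814 0.06180294] [-0.75  0.82  1.67  0.37  0.89 -0.88]
to A [0.02363994 0.04640828] [0.04629659 0.01697036 0.01676928]
```

drive_tool([
  [0.0089, 0.0033, 0.0032, 0, 0, 0, 0.4],
  [0.0089, 0.0033, 0.0032, 0, 0, 0, 0.4],
  [0.0089, 0.0033, 0.0032, 0, 0, 0, 0.4],
  [0.0089, 0.0033, 0.0032, 0, 0, 0, 0.4],
  [0.0089, 0.0033, 0.0032, 0, 0, 0, 0.4],
  [0.0089, 0.0033, 0.0032, 0, 0, 0, 0.4],
  [0.0092, 0.0008, 0.0033, 0, 0, 0, 0.4],
  [0.0091, -0.0018, 0.0033, 0, 0, 0, 0.4],
  [0.0088, -0.0035, 0.0032, 0, 0, 0, 0.4],
  [0.0088, -0.0035, 0.0032, 0, 0, 0, 0.4],
])

```text
t: 6.3
tcp_pos: [0.5372, -0.128, 0.028]
tool_rot: [0.744, 0.646, 0.131, -0.111]
force: [1.6, -5.5, -0.6]
finger_gap: 0.7
gripper_force: 3.2
```

```bash
python3 - <<'E'
from h import *
j,n,s=jarpos(); print("jar",j,n,"tcp",s["tcp_pos"],s["force"], "off",j-s["tcp_pos"][:2],s["q"].round(2))
d=snap("scene");cv2.imwrite("pics/s2.png",d["image"][...,::-1])
P=cloud(d).reshape(-1,3); q=P[(P[:,2]>.073)&(P[:,2]<.084)&(np.hypot(P[:,0]-j[0],P[:,1]-j[1])<.065)]
print("scene",len(q),np.percentile(q,[1,50,99],axis=0),cv2.minEnclosingCircle(q[:,:2].astype(np.float32)))
E
```

```text
jar [ 0.54347771 -0.07101804] 0 tcp [ 0.53583271 -0.12546804  0.0281072 ] [ 1.1759919  -0.06117166 -0.84570134] off [0.007645 0.05445 ] [-0.6   0.81  1.72  0.44  0.82 -0.79]
scene 669 [[ 0.49621865 -0.1178478   0.07331866]
 [ 0.54823734 -0.07435697  0.07696364]
 [ 0.59220613 -0.02716856  0.08037406]] ((0.5424163341522217, -0.0758902058005333), 0.05320807173848152)
```

View pics/s2.png

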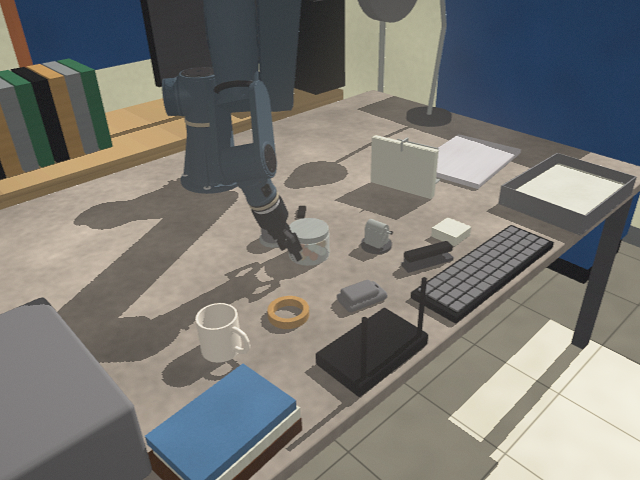

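The scene view shows the jar (lid at about (308,232)) past the socket at (272,238), and the way between it and the sharpener at (377,235) is clear.

drive_tool([
  [0.009, -0.0028, 0.0033, 0, 0, 0, 0.4],
  [0.009, -0.0028, 0.0033, 0, 0, 0, 0.4],
  [0.009, -0.0028, 0.0033, 0, 0, 0, 0.4],
  [0.009, -0.0028, 0.0033, 0, 0, 0, 0.4],
  [0.009, -0.0028, 0.0033, 0, 0, 0, 0.4],
  [0.009, -0.0028, 0.0033, 0, 0, 0, 0.4],
  [0.009, -0.0028, 0.0033, 0, 0, 0, 0.4],
  [0.009, -0.0028, 0.0033, 0, 0, 0, 0.4],
])

```text
t: 7.2
tcp_pos: [0.5256, -0.0487, 0.0279]
tool_rot: [0.744, 0.646, 0.131, -0.111]
force: [1.1, -6.5, 0.5]
finger_gap: 0.696
gripper_force: 3.0
```

```bash
cat >> h.py <<'E'
def jarscene():
    s=manip.sense(); P=cloud(snap("scene")).reshape(-1,3); g=s["tcp_pos"][:2]+[.008,.0545]
    q=P[(P[:,2]>.072)&(P[:,2]<.085)&(np.hypot(*(P[:,:2]-g).T)<.065)][:,:2]
    return q
E
python3 - <<'E'
from h import *
j,n,s=jarpos(); print("top",j,n,"tcp",s["tcp_pos"],s["force"], "off",j-s["tcp_pos"][:2],s["q"].round(2))
q=jarscene(); print("scene",len(q),cv2.minEnclosingCircle(q.astype(np.float32)),np.percentile(q,[1,99],axis=0))
E
```

```text
top [0.53207476 0.00803303] 0 tcp [ 0.52442976 -0.04641697  0.02806915] [ 3.05347428 -1.8954382   0.05079219] off [0.007645 0.05445 ] [-0.48  0.79  1.82  0.51  0.72 -0.76]
scene 591 ((0.531117856502533, 0.0028594082687050104), 0.055434346199035645) [[ 0.48463153 -0.03733894]
 [ 0.58177378  0.05147031]]
```

drive_tool([
  [0.009, -0.0026, 0.0033, 0, 0, 0, 0.4],
  [0.009, -0.0026, 0.0033, 0, 0, 0, 0.4],
  [0.009, -0.0026, 0.0033, 0, 0, 0, 0.4],
  [0.009, -0.0026, 0.0033, 0, 0, 0, 0.4],
  [0.009, -0.0026, 0.0033, 0, 0, 0, 0.4],
  [0.009, -0.0026, 0.0033, 0, 0, 0, 0.4],
  [0.009, -0.0026, 0.0033, 0, 0, 0, 0.4],
  [0.009, -0.0026, 0.0033, 0, 0, 0, 0.4],
  [0.009, -0.0026, 0.0033, 0, 0, 0, 0.4],
  [0.009, -0.0026, 0.0033, 0, 0, 0, 0.4],
])

```text
t: 8.3
tcp_pos: [0.5132, 0.0502, 0.0278]
tool_rot: [0.744, 0.646, 0.132, -0.112]
force: [1.0, -7.5, 1.2]
finger_gap: 0.701
gripper_force: 3.5
```

drive_tool([
  [0.009, -0.0026, 0.0033, 0, 0, 0, 0.4],
  [0.009, -0.0026, 0.0033, 0, 0, 0, 0.4],
  [0.009, -0.0026, 0.0033, 0, 0, 0, 0.4],
  [0.009, -0.0026, 0.0033, 0, 0, 0, 0.4],
  [0.009, -0.0026, 0.0033, 0, 0, 0, 0.4],
  [0.009, -0.0026, 0.0033, 0, 0, 0, 0.4],
  [0.009, -0.0026, 0.0033, 0, 0, 0, 0.4],
])

```text
t: 9.0
tcp_pos: [0.5046, 0.1193, 0.0277]
tool_rot: [0.744, 0.646, 0.132, -0.112]
force: [1.6, -6.4, 2.8]
finger_gap: 0.702
gripper_force: 3.8
```

```bash
python3 - <<'E'
from h import *
j,n,s=jarpos(); print("top",j,n,"tcp",s["tcp_pos"],s["force"], "off",j-s["tcp_pos"][:2],s["q"].round(2))
q=jarscene(); print("scene",len(q),cv2.minEnclosingCircle(q.astype(np.float32)),np.percentile(q,[1,99],axis=0))
d=snap("wrist");cv2.imwrite("pics/w2.png",d["image"][...,::-1])
P=cloud(d).reshape(-1,3)
l=P[(P[:,2]>.073)&(P[:,2]<.086)&(P[:,1]<.31)&(np.hypot(*(P[:,:2]-s["tcp_pos"][:2]-[.008,.0545]).T)<.06)]
print("wrist lid",len(l),np.percentile(l,[.5,50,99.5],axis=0).round(4),cv2.minEnclosingCircle(l[:,:2].astype(np.float32)))
t=np.array([.979,.204]);nr=np.array([-.204,.979]); print("lid n max",np.percentile(l[:,:2]@nr,[99,99.9]),"t",np.percentile(l[:,:2]@t,[.1,99.9]))
f=P[(P[:,2]>.09)&(P[:,2]<.16)&(P[:,1]>.30)]; print("folder n",len(f),len(f) and np.percentile(f[:,:2]@nr,[1,50,99]),len(f) and np.percentile(f[:,:2]@t,[.5,99.5]))
print(R.from_quat(s["tool_rot"]).as_matrix().round(3),totool([-.00204,.00979,0]))
E
```

```text
top [0.51115814 0.17562176] 0 tcp [0.50351314 0.12117176 0.0278091 ] [ 2.97178496 -1.85290659 -0.11644007] off [0.007645 0.05445 ] [-0.18  0.77  1.92  0.68  0.57 -0.64]
scene 441 ((0.5146704912185669, 0.17284661531448364), 0.05638892203569412) [[0.46547826 0.13057793]
 [0.56208254 0.21930741]]
wrist lid 92783 [[0.4629 0.1271 0.0765]
 [0.51   0.173  0.0781]
 [0.558  0.2201 0.0796]] ((0.5102502703666687, 0.17507870495319366), 0.05081099271774292)
lid n max [0.11205704 0.11559177] t [0.4864391  0.58442573]
folder n 0 0 0
[[ 0.131  0.99   0.049]
 [ 0.931 -0.14   0.338]
 [ 0.342  0.002 -0.94 ]] [ 0.00884115 -0.00338904  0.0032178 ]
```

View pics/w2.png

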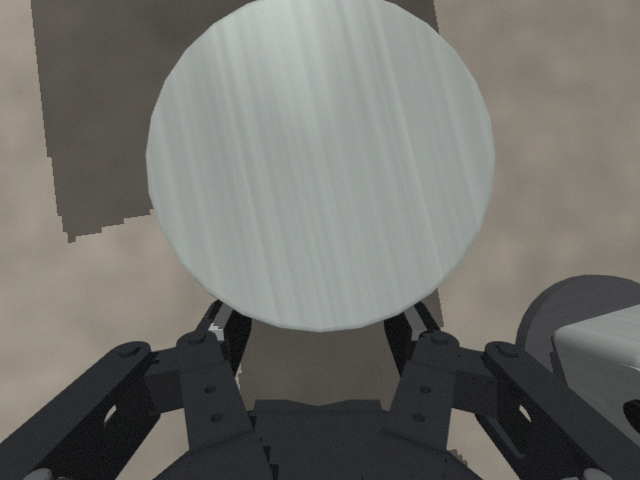

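The wrist view shows the jar (lid centre near (320,160)) held by both fingers, with the sharpener clear to the right at about (600,370). Folder normal travel left is about 125 mm, with 9 mm of sideways correction.

drive_tool([
  [0.009, -0.0025, 0.0033, 0, 0, 0, 0.4],
  [0.009, -0.0025, 0.0033, 0, 0, 0, 0.4],
  [0.009, -0.0025, 0.0033, 0, 0, 0, 0.4],
  [0.009, -0.0025, 0.0033, 0, 0, 0, 0.4],
  [0.009, -0.0025, 0.0033, 0, 0, 0, 0.4],
  [0.009, -0.0025, 0.0033, 0, 0, 0, 0.4],
  [0.009, -0.0025, 0.0033, 0, 0, 0, 0.4],
  [0.009, -0.0025, 0.0033, 0, 0, 0, 0.4],
  [0.009, -0.0025, 0.0033, 0, 0, 0, 0.4],
  [0.0046, -0.0013, 0.0016, 0, 0, 0, 0.4],
])

```text
t: 10.15
tcp_pos: [0.4927, 0.2136, 0.0275]
tool_rot: [0.744, 0.646, 0.131, -0.113]
force: [0.4, -7.7, 3.1]
finger_gap: 0.7
gripper_force: 4.1
```

```bash
cat >> h.py <<'E'
def fin():
    s=manip.sense(); d=snap("wrist")
    T=np.eye(4)
    P=cloud(d).reshape(-1,3)
    l=P[(P[:,2]>.073)&(P[:,2]<.086)&(np.hypot(*(P[:,:2]-s["tcp_pos"][:2]-[.0067,.0539]).T)<.056)][:,:2]
    c,r=cv2.minEnclosingCircle(l.astype(np.float32))
    t=np.array([.979,.204]);nr=np.array([-.204,.979])
    print("t",s["t"],"tcp",s["tcp_pos"].round(4),"jar",np.round(c,4),round(r,4),len(l),"jar n",(c@nr).round(4),"t",(c@t).round(4),"tcp n",(s["tcp_pos"][:2]@nr).round(4),"F.n",(s["force"][:2]@nr).round(2),s["force"].round(2))
    return d,P,c
E
python3 - <<'E'
from h import *
d,P,c=fin()
cv2.imwrite("pics/w3.png",d["image"][...,::-1])
t=np.array([.979,.204]);nr=np.array([-.204,.979])
f=P[(P[:,2]>.09)&(P[:,2]<.175)&(P[:,1]>.27)]; print("folder",len(f),np.percentile(f[:,:2]@nr,[1,10,50,99]),np.percentile(f[:,:2]@t,[.5,99.5]))
P=cloud(snap("scene")).reshape(-1,3)
q=P[(P[:,2]>.073)&(P[:,2]<.085)&(np.hypot(*(P[:,:2]-c).T)<.06)][:,:2]; cc,r=cv2.minEnclosingCircle(q.astype(np.float32)); print("scene jar",cc,r,cc@nr,cc@t)
f=P[(P[:,2]>.09)&(P[:,2]<.14)&(P[:,1]>.3)&(P[:,1]<.42)&(P[:,0]>.36)&(P[:,0]<.6)]; print("scene folder n",np.percentile(f[:,:2]@nr,[5,25,50,75]))
print(totool([-.00204,.00979,0]))
E
```

```text
t 10.15 tcp [0.4927 0.2136 0.0275] jar [0.4994 0.2671] 0.051 93820 jar n 0.1596 t 0.5434 tcp n 0.1086 F.n -7.61 [ 0.44 -7.68  3.15]Traceback (most recent call last):
  File "<stdin>", line 5, in <module>
    return _quantile_unchecked(
        a, q, axis, out, overwrite_input, method, keepdims, weights)
    return _ureduce(a,
                    func=_quantile_ureduce_func,
    ...<5 lines>...
                    overwrite_input=overwrite_input,
                    method=method)
    r = func(a, **kwargs)
    result = _quantile(arr,
                       quantiles=q,
    ...<2 lines>...
                       out=out,
                       weights=wgt)
    slices_having_nans = np.isnan(arr[-1, ...])
                                  ~~~^^^^^^^^^
IndexError: index -1 is out of bounds for axis 0 with size 0
```

```bash
python3 - <<'E'
from h import *
t=np.array([.979,.204]);nr=np.array([-.204,.979])
d,P,c=fin()
f=P[(P[:,2]>.005)&(P[:,2]<.2)&(P[:,:2]@nr>c@nr+.057)]; print("wrist beyond jar",len(f), len(f) and np.percentile(np.c_[f[:,:2]@nr,f[:,2]],[1,50,99],axis=0))
for n in("scene","top"):
    P=cloud(snap(n)).reshape(-1,3)
    q=P[(P[:,2]>.073)&(P[:,2]<.085)&(np.hypot(*(P[:,:2]-c).T)<.06)][:,:2]
    if len(q)>20: cc,r=cv2.minEnclosingCircle(q.astype(np.float32)); print(n,"jar",len(q),cc,r,cc@nr,cc@t,"nmax",np.percentile(q@nr,99))
    u=P[:,:2]@nr;k=P[:,:2]@t
    f=(P[:,2]>.09)&(P[:,2]<.14)&(u>.23)&(u<.265)&(k>.43)&(k<.66); print(n,"folder",f.sum(),np.percentile(u[f],[5,25,50,75]))
print(totool([-.00204,.00979,0]))
E
```

```text
t 10.2 tcp [0.4924 0.2142 0.0276] jar [0.4992 0.2678] 0.0508 93567 jar n 0.1604 t 0.5434 tcp n 0.1092 F.n -4.29 [ 1.56 -4.06  2.11]
wrist beyond jar 17477 [[0.24655305 0.0063777 ]
 [0.24774093 0.03602146]
 [0.24892781 0.06290209]]
scene jar 362 (0.4980214536190033, 0.2616075277328491) 0.05416376516222954 0.15451739311218263 0.5409309387505055 nmax 0.20330575849879376
scene folder 1038 [0.24040775 0.24334786 0.24558851 0.24769341]
top jar 393 (0.5263806581497192, 0.26760077476501465) 0.042420387268066406 0.15459950423240665 0.5699172223806381 nmax 0.19202305299635533
top folder 258 [0.24514159 0.24583021 0.24629547 0.24670781]
[ 0.00884104 -0.00339205  0.00321493]
```

drive_tool([
  [0.0044, -0.0017, 0.0016, 0, 0, 0, 0.4],
  [0.0044, -0.0017, 0.0016, 0, 0, 0, 0.4],
  [0.0044, -0.0017, 0.0016, 0, 0, 0, 0.4],
  [0.0035, -0.0014, 0.0013, 0, 0, 0, 0.4],
  [0.0027, -0.001, 0.001, 0, 0, 0, 0.4],
  [0.0018, -0.0007, 0.0006, 0, 0, 0, 0.4],
  [0.0009, -0.0003, 0.0003, 0, 0, 0, 0.4],
  [0.0009, -0.0003, 0.0003, 0, 0, 0, 0.4],
])

```text
t: 11.15
tcp_pos: [0.4876, 0.2386, 0.0275]
tool_rot: [0.744, 0.646, 0.131, -0.113]
force: [1.0, -7.5, 3.5]
finger_gap: 0.698
gripper_force: 4.1
```

```bash
python3 - <<'E'
from h import *
t=np.array([.979,.204]);nr=np.array([-.204,.979])
d,P,c=fin(); cv2.imwrite("pics/w4.png",d["image"][...,::-1])
u=P[:,:2]@nr;f=(P[:,2]>.005)&(P[:,2]<.068)&(u>c@nr+.0515)&(u<.27); print("wrist beyond jar",f.sum(), f.sum() and np.percentile(np.c_[u[f],P[f,2]],[1,50,99],axis=0))
E
```

```text
t 11.15 tcp [0.4876 0.2386 0.0275] jar [0.4944 0.292 ] 0.0508 93809 jar n 0.185 t 0.5436 tcp n 0.1341 F.n -7.53 [ 0.98 -7.49  3.47]
wrist beyond jar 18949 [[0.24674843 0.00685349]
 [0.24776063 0.0492033 ]
 [0.24879648 0.06766164]]
```

drive_tool([
  [0.0009, -0.0003, 0.0003, 0, 0, 0, 0.4],
  [0.0009, -0.0003, 0.0003, 0, 0, 0, 0.4],
  [0.0009, -0.0004, 0.0003, 0, 0, 0, 0.4],
  [0.0009, -0.0003, 0.0003, 0, 0, 0, 0.4],
  [0.0009, -0.0003, 0.0003, 0, 0, 0, 0.4],
  [0.0009, -0.0004, 0.0003, 0, 0, 0, 0.4],
])

```text
t: 11.8
tcp_pos: [0.4863, 0.2445, 0.0276]
tool_rot: [0.744, 0.646, 0.131, -0.113]
force: [2.4, -7.8, 2.8]
finger_gap: 0.702
gripper_force: 3.9
```

```bash
python3 - <<'E'
from h import *
nr=np.array([-.204,.979])
d,P,c=fin()
u=P[:,:2]@nr;f=(P[:,2]>.005)&(P[:,2]<.068)&(u>c@nr+.0515)&(u<.27); print("folder",f.sum(), f.sum() and np.percentile(u[f],[1,50,99]))
E
```

```text
t 11.8 tcp [0.4863 0.2445 0.0276] jar [0.493  0.2977] 0.0507 93681 jar n 0.1908 t 0.5434 tcp n 0.1402 F.n -8.08 [ 2.38 -7.76  2.82]
folder 16725 [0.24681581 0.24778012 0.24872565]
```

drive_tool([
  [0.0009, -0.0003, 0.0003, 0, 0, 0, 0.4],
  [0.0009, -0.0003, 0.0003, 0, 0, 0, 0.4],
  [0.0005, -0.0002, 0.0002, 0, 0, 0, 0.4],
  [0.0005, -0.0002, 0.0002, 0, 0, 0, 0.4],
])

```text
t: 12.25
tcp_pos: [0.4856, 0.2476, 0.0276]
tool_rot: [0.744, 0.646, 0.131, -0.113]
force: [1.0, -7.2, 2.3]
finger_gap: 0.7
gripper_force: 3.9
```

```bash
python3 - <<'E'
from h import *
nr=np.array([-.204,.979])
d,P,c=fin()
u=P[:,:2]@nr;f=(P[:,2]>.005)&(P[:,2]<.068)&(u>c@nr+.0515)&(u<.27); print("folder",f.sum(), f.sum() and np.percentile(u[f],[1,50,99]))
E
```

```text
t 12.25 tcp [0.4856 0.2476 0.0276] jar [0.4904 0.3035] 0.0535 94289 jar n 0.197 t 0.542 tcp n 0.1433 F.n -7.24 [ 1.02 -7.18  2.32]
folder 416 [0.24854676 0.24866265 0.24925461]
```

drive_tool([
  [0.0004, -0.0002, 0.0002, 0, 0, 0, 0.4],
  [0.0005, -0.0002, 0.0002, 0, 0, 0, 0.4],
])

```text
t: 12.5
tcp_pos: [0.4855, 0.2485, 0.0275]
tool_rot: [0.744, 0.646, 0.131, -0.113]
force: [1.9, -8.1, 3.4]
finger_gap: 0.703
gripper_force: 4.0
```

drive_tool([
  [0.0004, -0.0002, 0.0001, 0, 0, 0, 0.4],
  [0.0004, -0.0002, 0.0002, 0, 0, 0, 0.4],
])

```text
t: 12.7
tcp_pos: [0.4853, 0.2494, 0.0275]
tool_rot: [0.744, 0.646, 0.131, -0.113]
force: [1.7, -8.6, 4.1]
finger_gap: 0.698
gripper_force: 4.3
```

```bash
python3 - <<'E'
from h import *
s=manip.sense();nr=np.array([-.204,.979]);print(s["tcp_pos"][:2]@nr,s["force"][:2]@nr,s["force"])
E
```

```text
0.1451918550543119 -8.726215857431047 [ 1.68578737 -8.56211975  4.10112714]
```

drive_tool([
  [0.0004, -0.0001, 0.0001, 0, 0, 0, 0.4],
  [0.0004, -0.0002, 0.0002, 0, 0, 0, 0.4],
])

```text
t: 12.9
tcp_pos: [0.4852, 0.25, 0.0275]
tool_rot: [0.744, 0.646, 0.131, -0.112]
force: [1.4, -10.5, 6.1]
finger_gap: 0.698
gripper_force: 5.1
```

drive_tool([
  [0.0004, -0.0002, 0.0002, 0, 0, 0, 0.4],
])

```text
t: 13.0
tcp_pos: [0.4852, 0.2502, 0.0275]
tool_rot: [0.744, 0.646, 0.131, -0.112]
force: [2.5, -11.4, 5.1]
finger_gap: 0.698
gripper_force: 5.5
```

drive_tool([
  [0.0003, -0.0001, 0.0001, 0, 0, 0, 0.4],
])

```text
t: 13.1
tcp_pos: [0.4852, 0.2504, 0.0275]
tool_rot: [0.744, 0.646, 0.131, -0.112]
force: [1.8, -12.5, 4.7]
finger_gap: 0.701
gripper_force: 5.7
```

Pressing about 5 N beyond the sliding friction. Now I'll back off gently.

drive_tool([
  [-0.0004, 0.0002, -0.0002, 0, 0, 0, 0.4],
  [-0.0005, 0.0002, -0.0002, 0, 0, 0, 0.4],
  [-0.0009, 0.0003, -0.0003, 0, 0, 0, 0.4],
  [-0.0009, 0.0003, -0.0003, 0, 0, 0, 0.4],
  [-0.0018, 0.0007, -0.0006, 0, 0, 0, 0.4],
  [-0.0035, 0.0014, -0.0013, 0, 0, 0, 0.4],
  [-0.0088, 0.0017, -0.0032, 0, 0, 0, 0.4],
  [-0.0088, 0.0017, -0.0032, 0, 0, 0, 0.4],
  [-0.0088, 0.0017, -0.0032, 0, 0, 0, 0.4],
  [0, 0, 0, 0, 0, 0, 0.4],
])

```text
t: 14.1
tcp_pos: [0.4872, 0.2137, 0.0274]
tool_rot: [0.744, 0.645, 0.131, -0.114]
force: [0.0, 0.3, -0.4]
finger_gap: 0.699
gripper_force: 0.0
```

```bash
python3 - <<'E'
from h import *
t=np.array([.979,.204]);nr=np.array([-.204,.979])
s=manip.sense(); print(s["tcp_pos"],s["force"])
d=snap("wrist");cv2.imwrite("pics/w5.png",d["image"][...,::-1])
P=cloud(d).reshape(-1,3); u=P[:,:2]@nr; k=P[:,:2]@t
l=(P[:,2]>.074)&(P[:,2]<.084)&(u>.13)&(u<.2455)&(k>.47)&(k<.62)
c,r=cv2.minEnclosingCircle(P[l][:,:2].astype(np.float32)); print("jar",c,r,"n",c@nr,"t",c@t)
f=(P[:,2]>.005)&(P[:,2]<.068)&(u>.246)&(u<.27); print("folder n",f.sum(),np.percentile(u[f],[1,50,99]))
E
```

```text
[0.48723725 0.21367884 0.02744176] [ 0.03734524  0.31386854 -0.43264241]
jar (0.4918295443058014, 0.3031303584575653) 0.05049524083733559 n 0.19643139389157294 t 0.5433397170007229
folder n 10774 [0.24729204 0.24853309 0.24977503]
```

View pics/w5.png

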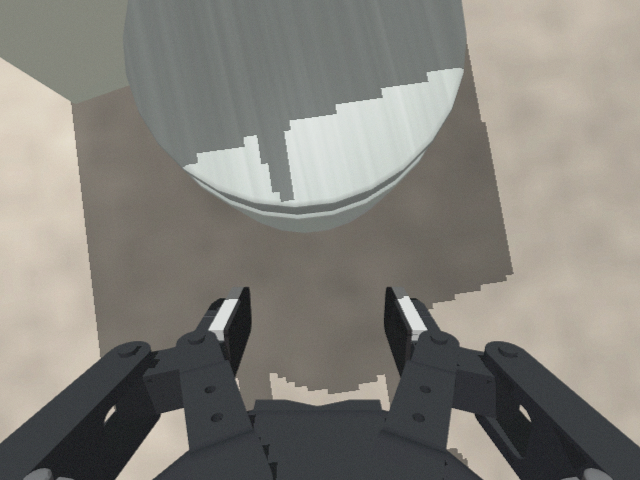

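The wrist view shows the jar standing free against the folder, its lower edge at (305,230), and the fingers about 30 mm clear at (240,295) and (393,295). It is within about 1 mm of the folder's middle, and the folder sits about 0.8 mm further back than before contact. I'll hand it in.

```bash
python3 -c "
from station import manip; print(manip.sign_off())"
```

```text
the job is handed in; nothing more can be done
None
```

The jar stands snug against the middle of the folder, about 1 mm off centre by the wrist camera. I pressed it on with about 5 N, by the rise in wrist force over sliding friction, then backed the robot off. The job is handed in at about 14 s; the hand-in returned no verdict.

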